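# Sort the rinsed gear into the drain trays

### The arm

A 6-joint arm with a two-finger parallel gripper is mounted at the origin on the work surface. World frame = base frame: x ahead of the robot, y to its left, z up, the work surface at z = 0. Lengths are in m, angles in rad, forces in N, time in s.
With the tool pointing down it reaches from about 0.375 to 0.975 m from the base axis. Payload 3.8 kg.
Tool frame: the origin (TCP) lies midway between the tips of the shut fingers; the grasp point (between the pads) lies 19 mm behind it; z points along the fingers, y is the line along which they close (so a half turn about z gives the same grasp; the last joint's range is limited). The gripper opens to 88 mm and grips with 3 to 60 N. Pads are 18 mm wide; open, the fingers measure 123 mm over their backs; the gripper's body (75 mm by 187 mm) begins 45 mm behind the grasp point.
Start: joints at [-1.203, 0.264, 1.604, -0, 1.274, -0.037], TCP at [0.266, -0.62, 0.239] pointing down, gripper open.
Joint ranges: [-2.63, 2.63], [-0.94, 2.18], [0.31, 2.57], [-1.31, 4.45], [0, 2.66], [-2.55, 2.55]. Speed limits (rad/s): [2.57, 2.57, 3.14, 3.14, 3.14, 3.14].

### API

Orientations are given as a rotation vector (axis times angle).
In Python, from cell import manip, inverse_kinematics, cams, order gives the robot as it stands. Calls block until the motion is done:
- manip.move_pose(position, orientation): joint-space move of the TCP to a pose.
- manip.move_linear(position, rate=0.15, rot=None): straight line of the TCP; rot=None keeps the orientation; rate is the mean speed in m/s.
- manip.set_joints(angles): joint-space move.
- manip.set_gripper(opening, force=None): finger opening in m; force is the grip in N (None keeps the last); returns when the fingers have stopped.
- manip.dwell(seconds).
- inverse_kinematics(position, orientation): joint angles nearest the present ones, or None.
- manip.state(): the state.
- cams.capture(name): name is "scene" or "top"; returns a dict with "image" (400x640x3 uint8, blue, green, red), "z_map" (400x640 float32, m along the optical axis (not along the pixel's ray), 0 where there is no reading), "intrinsics" (3x3 intrinsics, pixels), "position" and "orientation" of the camera in the world. Camera axes: x right, y down, z forward; pixel columns grow to the right and rows downward; lengths in m; the calibration is good to about 2 mm. A picture is of the moment at which its call begins.
A pose or a line that the arm cannot do raises manip.IKError and nothing moves.
- order.close_job(): hands the job in; it is judged then, once.
The state is a dict: "clock": time; "joint_pos": joint angles; "joint_velocities": joint speeds; "tau": joint torques, N m; "tool_pos": TCP position; "tcp_rot": TCP orientation; "contact_force": force on the tool from outside, world axes, zero at the start; "moment": the same for the moment, N m; "gripper_width": finger opening in m; "grasp_force": force on a finger pad.
Only numpy, scipy, OpenCV 4.12 (cv2) and the standard library are available. Lean on these libraries where they do the work, as an engineer would, in place of code of your own. Each camera call takes 0.05 s, during which the arm holds its last target. There are 200 camera calls.

### The job

Clear the rinsed gear off the slatted bench into the three white drain trays: one lead weight lying flat in each bay of the divided tray, both defog bottles standing upright in the square tray, and the steel S-hook lying flat in the round dish. Set each piece down rather than dropping it, and leave the tipped blue cup and the soap pump where they are.

Things in the scene. Friction and masses are not known exactly. Their poses are not given: they have to be found in the camera images.
- weight_a_center (a point): cast lead belt weight, dull dark grey rounded block 65 x 45 x 18 mm with two thin dark belt slots, lying flat, 0.5 kg. Point at its centre, 9 mm above its underside; x along the 65 mm length, y across the 45 mm width, z up
- weight_b_center (a point): the same as the other lead weight, interchangeable with it: cast lead belt weight, dull dark grey rounded block 65 x 45 x 18 mm with two thin dark belt slots, lying flat, 0.5 kg. Point at its centre, 9 mm above its underside; x along the 65 mm length, y across the 45 mm width, z up
- bottle_a_center (a point): small white squeeze bottle of mask defog standing upright, round body 38 mm across up to 56 mm, black flip cap 27 mm across above 64 mm, 85 mm tall in all, 80 g. Point on its axis half-way up, 42.5 mm above its foot; z up along the axis
- bottle_b_center (a point): the same as the other bottle, interchangeable with it: small white squeeze bottle of mask defog standing upright, round body 38 mm across up to 56 mm, black flip cap 27 mm across above 64 mm, 85 mm tall in all, 80 g. Point on its axis half-way up, 42.5 mm above its foot; z up along the axis
- s_hook_center (a point): long-shank S-hook of round stainless steel rod 9 mm thick lying flat, 117 mm long and 65 mm wide over all, 90 g. Point at its centre, 4.5 mm above its underside, in the middle of the 80 mm straight shank; x along the shank, y across it. At the +x end the rod turns to +y in a half circle 28 mm wide, at the -x end to -y; these bends stay more than 28 mm from the centre along x
- weight_tray: white plastic divided tray fixed to the bench, oblong 118 (x) x 216 (y) mm, 32 mm high, walls and floor 4 mm thick; one wall of full height across its middle (along x) makes two bays, each 110 (x) x 102 (y) mm inside, centred 53 mm either way along y. Origin at the centre of its underside (bench level), z up
- bottle_tray: white plastic square tray fixed to the bench, 158 x 158 mm, 40 mm high, undivided, 150 x 150 mm inside, walls and floor 4 mm thick. Origin at the centre of its underside (bench level), x and y along its sides, z up
- hook_dish: white plastic round dish fixed to the bench, 170 mm across the rim, 30 mm high, flat floor 4 mm thick and 150 mm across inside, walls 4 mm. Origin at the centre of its underside (bench level), z up
- cup_center (a point): blue plastic cup lying on its side, bystander, not to be moved: 72 mm across, 100 mm long, loose. Point at its middle, 36 mm above the bench; x along the cup towards its mouth
- soap_pump_center (a point): clear soap dispenser with a white push pump, bystander, not to be moved: 68 mm across, 170 mm tall, standing loose. Point on its axis 85 mm above the bench; z up

How it is judged:
At the end, for the whole second after the job is handed in: One weight flat on the floor of each bay, both bottles upright on the square tray's floor, the S-hook flat on the dish's floor within 50 mm of its centre: tilts under 0.15 rad, heights within 6 mm of resting, all at rest. Cup and pump within 40 mm of where they stood (x of weight_a_center in the frame of weight_tray between -0.055 and 0.055 m and y of weight_a_center in the frame of weight_tray between -0.106 and 0.106 m and z of each of weight_a_center, weight_b_center in the frame of weight_tray below 0.019 m and angle between each of weight_a_center, weight_b_center, bottle_a_center, bottle_b_center, s_hook_center's own z axis and vertical below 0.15 rad and linear speed of each of weight_a, weight_b, bottle_a, bottle_b, s_hook below 0.02 m/s and angular speed of each of weight_a, weight_b, bottle_a, bottle_b, s_hook below 0.2 rad/s and x of weight_b_center in the frame of weight_tray between -0.055 and 0.055 m and y of weight_b_center in the frame of weight_tray between -0.106 and 0.106 m and ((y of weight_a_center in the frame of weight_tray above 0.01 m and y of weight_b_center in the frame of weight_tray below -0.01 m) or (y of weight_b_center in the frame of weight_tray above 0.01 m and y of weight_a_center in the frame of weight_tray below -0.01 m)) and x of bottle_a_center in the frame of bottle_tray between -0.075 and 0.075 m and y of bottle_a_center in the frame of bottle_tray between -0.075 and 0.075 m and z of each of bottle_a_center, bottle_b_center in the frame of bottle_tray below 0.053 m and x of bottle_b_center in the frame of bottle_tray between -0.075 and 0.075 m and y of bottle_b_center in the frame of bottle_tray between -0.075 and 0.075 m and horizontal distance between s_hook_center and hook_dish below 0.05 m and z of s_hook_center in the frame of hook_dish below 0.0145 m); the robot touches nothing.
It fails at once if a piece is dropped: it falls freely, touching nothing, while a weight's or the hook's centre is over 60 mm or a bottle's centre over 100 mm above the bench ((height (world z) of weight_a_center above 0.06 m and contact force between weight_a and anything else below 0.02 N) or (height (world z) of weight_b_center above 0.06 m and contact force between weight_b and anything else below 0.02 N) or (height (world z) of bottle_a_center above 0.1 m and contact force between bottle_a and anything else below 0.02 N) or (height (world z) of bottle_b_center above 0.1 m and contact force between bottle_b and anything else below 0.02 N) or (height (world z) of s_hook_center above 0.06 m and contact force between s_hook and anything else below 0.02 N)).
It fails at once if the blue cup is moved by more than 40 mm (distance of cup_center from where it was at the start of the episode above 0.04 m).
It fails at once if the soap pump is moved by more than 40 mm (distance of soap_pump_center from where it was at the start of the episode above 0.04 m).
It also fails if it takes over 131 s, if anything falls off the work surface, if the arm or the gripper's body presses on something with over 40 N, if the wrist force passes 120 N, or if a joint passes its speed limit or range.

## Working session

There is one attempt and no reset: what is moved stays moved. The work goes in short steps, each a Python script; the robot and the scene stay as the last script left them, time stands still between calls to the robot, and variables do not carry over. Pictures are saved under pics/ and viewed, at most 14 in all, crops included, and the job is handed in when it is done.

```bash
mkdir -p pics; ls; python3 - <<'E'
from cell import manip,cams
import cv2,numpy as np
for n in("top","scene"):
    c=cams.capture(n);cv2.imwrite(f"pics/{n}0.png",c["image"]);np.savez(f"{n}0.npz",**c)
    print(n,c["intrinsics"].tolist(),c["position"],c["orientation"],(c["z_map"]>0).mean())
print(manip.state())
E
```

```text
pics
top [[430.3701433028777, 0.0, 319.9222223335963], [0.0, 430.3701433028777, 192.05455771145776], [0.0, 0.0, 1.0]] [0.44369711 0.0073849  1.23582787] [-2.14135609  2.12716214 -0.18221601] 0.9959453125
scene [[468.41418785755917, 0.0, 314.17044755982903], [0.0, 468.41418785755917, 190.60727778617883], [0.0, 0.0, 1.0]] [0.95154018 0.57467171 0.94153339] [-0.74713715 -2.72450622  0.93083985] 0.9960234375
{'clock': 0.1, 'joint_pos': array([-1.20295184e+00,  2.64650127e-01,  1.60522439e+00,  1.41786112e-05,
        1.27370028e+00, -3.68936383e-02]), 'joint_velocities': array([ 5.07192731e-04, -2.38489227e-03, -3.48573362e-03,  1.55370818e-03,
       -3.26587665e-05, -7.92817279e-04]), 'tau': array([ 3.22124451e-04, -5.03619182e+01, -3.58071005e+01,  7.30381231e-02,
        2.33064615e-02, -4.82110659e-05]), 'tool_pos': array([ 0.26557754, -0.6198664 ,  0.23753821]), 'tcp_rot': array([-3.07556662e+00, -6.31030816e-01,  4.91560724e-04]), 'contact_force': array([ 0.27076285, -0.3772268 , -0.05224003]), 'moment': array([-0.00380297, -0.05062222, -0.00289976]), 'grasp_force': 0.0, 'gripper_width': 0.0882639260105692}
```

View pics/top0.png

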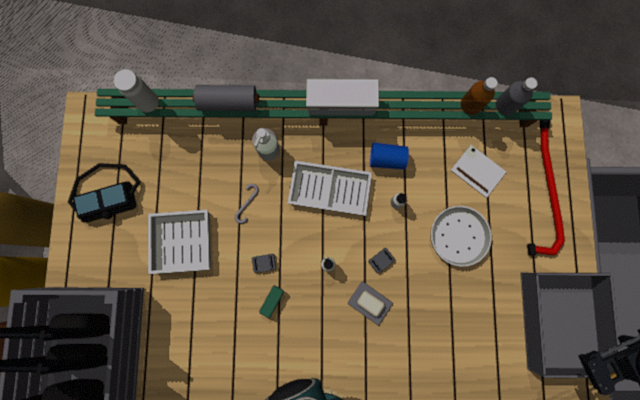

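View pics/scene0.png

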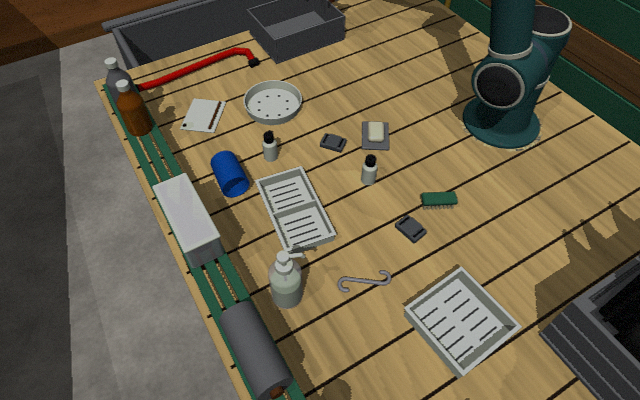

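The top view shows the weights at (264,264) and (382,260), bottles at (328,264) and (400,200), and the hook at (247,204). The square tray is at (180,242), the divided tray at (330,188) and the dish at (461,236). The pump is at (264,142) and the cup at (389,156). The scene view shows the same layout.

```bash
cat > h.py <<'E'
import numpy as np,cv2
from scipy.spatial.transform import Rotation as R
def cloud(c):
    K=c["intrinsics"];z=c["z_map"];v,u=np.mgrid[:z.shape[0],:z.shape[1]]
    P=np.stack([(u-K[0,2])/K[0,0]*z,(v-K[1,2])/K[1,1]*z,z],-1)
    return P@R.from_rotvec(c["orientation"]).as_matrix().T+c["position"]
def plane(c,uv,h):
    K=c["intrinsics"];uv=np.atleast_2d(uv).astype(float)
    d=np.c_[(uv-K[:2,2])/K[0,0],np.ones(len(uv))]@R.from_rotvec(c["orientation"]).as_matrix().T
    return (c["position"]+d*((h-c["position"][2])/d[:,2:]))[:,:2]
def blob(mask,seed,r):
    m=np.zeros(mask.shape,np.uint8);u,v=seed;m[v-r:v+r,u-r:u+r]=mask[v-r:v+r,u-r:u+r]
    n,l,s,_=cv2.connectedComponentsWithStats(m)
    return l==1+np.argmax(s[1:,4]) if n>1 else m>0
def rect(xy):
    (x,y),(a,b),t=cv2.minAreaRect(xy.astype(np.float32)*1000)
    if a<b:a,b,t=b,a,t+90
    return np.round([x,y,a,b,t%180],1)
E
python3 - <<'E'
from h import *
c=dict(np.load("top0.npz"));P=cloud(c);H=P[...,2]
print("table z",[np.round(np.median(H[v-4:v+4,u-4:u+4]),4) for u,v in((300,235),(430,280),(220,300),(215,180))], H[300:310,410:420].std())
for n,s,r,lo in(("wA",(264,264),18,.009),("wB",(382,260),18,.009),("bA",(328,264),16,.02),("bB",(400,200),16,.02),("hook",(247,204),24,.004),("sq",(180,242),42,.012),("div",(330,188),50,.012),("dish",(461,236),38,.012),("cup",(389,156),28,.015),("pump",(264,142),25,.02)):
    m=blob(H>lo,s,r);p=P[m];print(n,m.sum(),rect(p[:,:2]),"zmax",p[:,2].max().round(4),"mean",p.mean(0).round(4))
    if n in("bA","bB"):
        q=p[p[:,2]>.075];print("  cap",len(q),rect(q[:,:2]))
g=c["image"].copy();g=cv2.resize(g[120:330,130:510],(760,420),interpolation=cv2.INTER_CUBIC);cv2.imwrite("pics/top_zoom.png",g)
E
```

```text
table z [np.float64(-0.0006), np.float64(-0.0008), np.float64(-0.0006), np.float64(-0.0011)] 0.1230030966604549
wA 376 [455.9 103.3 187.6  46.6  96.7] zmax 1.2358 mean [0.4487 0.1628 0.0192]
wB 378 [ 440.6 -101.5  208.7   62.5  105. ] zmax 1.2358 mean [ 0.458  -0.165   0.0258]
bA 156 [446.6 -15.4  36.4  34.9  47.7] zmax 1.2358 mean [ 0.446  -0.0148  0.0875]
  cap 90 [446.2 -12.7  29.3  27.8 140.7]
bB 182 [ 545.6 -103.2  298.5   36.9  125.6] zmax 1.2358 mean [ 0.6196 -0.2072  0.0797]
  cap 87 [ 532.9 -113.2  298.7   28.6  131.9]
hook 183 [528.1 147.1 307.5 109.7  39.2] zmax 1.2358 mean [0.6145 0.2172 0.021 ]
sq 974 [514.9 247.3 471.3 168.5  93.1] zmax 1.2358 mean [0.5086 0.4056 0.043 ]
div 854 [584.5  -8.3 283.1 223.7 171.1] zmax 1.2358 mean [ 0.6644 -0.0207  0.0392]
dish 564 [ 464.5 -245.6  479.3  167.6  114. ] zmax 1.2358 mean [ 0.5305 -0.4054  0.0374]
cup 866 [ 607.1 -125.3  405.4  113.9  156.6] zmax 1.2358 mean [ 0.7454 -0.1868  0.0656]
pump 655 [634.2  77.9 400.7  66.7  29.8] zmax 1.2358 mean [0.7624 0.1526 0.1242]
```

View pics/top_zoom.png

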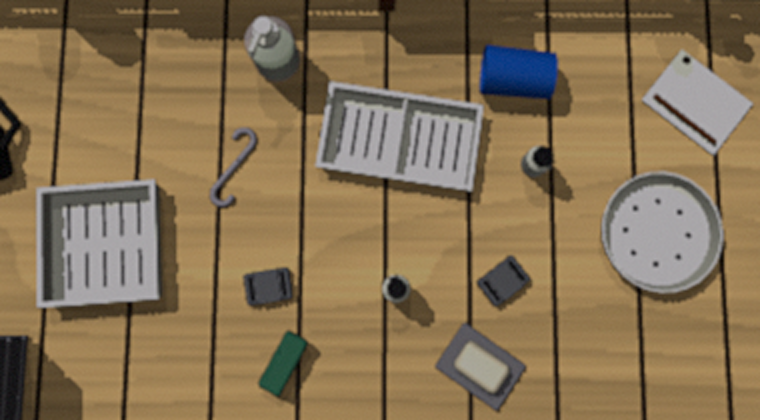

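The zoomed view confirms the layout; weight A's 65 mm runs roughly along y, and weight B is turned about 35°. The hook lies diagonally. Invalid depth pixels spoiled the rectangles, so I filter them out.

```bash
python3 - <<'E'
from h import *
c=dict(np.load("top0.npz"));P=cloud(c);H=P[...,2].copy();H[c["z_map"]==0]=-1;s2=dict(np.load("scene0.npz"));P2=cloud(s2)[s2["z_map"]>0]
for n,s,r,lo in(("wA",(264,264),18,.009),("wB",(382,260),18,.009),("bA",(328,264),16,.02),("bB",(400,200),16,.02),("hook",(247,204),24,.0035),("sq",(180,242),42,.02),("div",(330,188),50,.018),("dish",(461,236),38,.018),("cup",(389,156),28,.015),("pump",(264,142),25,.02)):
    m=blob((H>lo)&(H<.3),s,r);p=P[m];print(n,m.sum(),rect(p[:,:2]),"zmax",p[:,2].max().round(4))
    if n in("bA","bB"):
        q=p[p[:,2]>.075];print("  cap",len(q),rect(q[:,:2]))
    if n in("sq","div","dish"):
        q=p[p[:,2]>np.percentile(p[:,2],90)-.004];print("  rim",rect(q[:,:2]))
        ctr=rect(q[:,:2])[:2]/1000;k=P2[(np.hypot(*(P2[:,:2]-ctr).T)<.13)&(P2[:,2]>.02)&(P2[:,2]<.05)];print("  scene",rect(k[:,:2]))
    if n in("wA","wB","hook"):
        # local scene view
        ctr=rect(p[:,:2])[:2]/1000;k=P2[(np.hypot(*(P2[:,:2]-ctr).T)<.07)&(P2[:,2]>lo)&(P2[:,2]<.03)]
        print("  scene",len(k),rect(k[:,:2]))
        if n=="hook":
            d=p[:,:2]-ctr;e=np.linalg.norm(d,axis=1)<.026;mm=p[e,:2];w=np.linalg.svd(mm-mm.mean(0))[2][0];print("  shank",mm.mean(0),np.degrees(np.arctan2(w[1],w[0])))
E
```

```text
wA 375 [448.5 164.1  65.6  44.8 100.1] zmax 0.0229
  scene 485 [427.1 162.1  94.2  65.6  11.4]
wB 375 [ 458.5 -167.    65.4   44.8  127.7] zmax 0.0242
  scene 312 [ 459.8 -163.    65.6   48.9  131.8]
bA 154 [446.  -16.   35.3  34.8  90.7] zmax 0.0895
  cap 88 [448.4 -14.1  27.8  24.2  46. ]
bB 180 [ 623.2 -211.2   35.7   32.1   25.2] zmax 0.0881
  cap 85 [ 623.6 -215.    27.9   24.9   26.6]
hook 193 [615.7 218.8 123.4  37.8 160.2] zmax 0.016
  scene 387 [617.9 221.  136.4 119.1 155.5]
  shank [0.61585585 0.22121962] 141.30492988865151
sq 845 [506.4 398.7 166.8 165.9  94.5] zmax 0.0485
  rim [506.1 397.9 165.6 165.    4.2]
  scene [507.1 401.2 168.5 166.5   4.2]
div 795 [661.5 -20.5 224.1 127.1  81.5] zmax 0.0385
  rim [660.8 -20.3 223.3 126.1  81.3]
  scene [669.  -18.4 227.5 142.8  82.2]
dish 442 [ 527.7 -387.9  167.9  167.6  104.6] zmax 0.0352
  rim [ 527.9 -387.2  167.3  166.6   57.2]
  scene [ 528.  -384.1  168.7  168.7  122.9]
cup 862 [ 752.2 -189.2  100.1   68.8   85. ] zmax 0.0754
pump 647 [777.2 159.6  67.1  65.3 103.5] zmax 0.1718
```

```bash
cat > act.py <<'E'
from h import *
from cell import manip,inverse_kinematics,cams,order
UP=.25
def rv(yaw): return (R.from_euler('z',yaw,degrees=True)*R.from_euler('x',180,degrees=True)).as_rotvec()
def over(xy,yaw,z=UP):
    """go above xy, tool x along yaw or its half turn, whichever turns the last joint least"""
    best=min(((abs(q[5]),y) for y in(yaw,yaw+180) if (q:=inverse_kinematics([*xy,z],rv(y))) is not None))
    manip.move_pose([*xy,z],rv(best[1]))
def pick(xy,yaw,z,opening,force):
    manip.set_gripper(opening); over(xy,yaw)
    manip.move_linear([*xy,z],rate=.15); manip.set_gripper(0,force=force); manip.dwell(.2)
    s=manip.state(); print("grip w %.4f F %.1f"%(s["gripper_width"],s["grasp_force"]),s["contact_force"].round(1))
    manip.move_linear([*xy,UP],rate=.15); s=manip.state()
    print("lift w %.4f F %.1f"%(s["gripper_width"],s["grasp_force"]),s["contact_force"].round(1),"t",round(s["clock"],1))
def place(xy,yaw,z,opening):
    over(xy,yaw); manip.move_linear([*xy,z+.03],rate=.15); manip.move_linear([*xy,z],rate=.04)
    print("down",manip.state()["contact_force"].round(1),manip.state()["tool_pos"].round(4))
    manip.set_gripper(opening); manip.dwell(.2); manip.move_linear([*xy,UP],rate=.15)
    print("t",round(manip.state()["clock"],1))
def infr(o,yaw,p): return np.array(o)+R.from_euler('z',yaw,degrees=True).as_matrix()[:2,:2]@p
def div(x,y): return infr([.661,-.0205],-8.6,[x,y])
def sq(x,y): return infr([.5062,.3985],4.3,[x,y])
def snap(n):
    c=cams.capture("top");cv2.imwrite(f"pics/{n}.png",c["image"]);np.savez(f"{n}.npz",**c)
E
python3 - <<'E'
from act import *
pick([.4485,.1641],100.1,.002,.07,45)
place(div(0,.045),81.4,.0065,.060)
snap("t1")
E
```

```text
grip w 0.0446 F 45.0 [-0.2  0.6  2.5]
lift w 0.0448 F 45.0 [ 0.5 -0.6 -4.4] t 7.7
down [-1.9 -0.8 -1.7] [0.6678 0.024  0.0065]
t 13.6
```

View pics/t1.png

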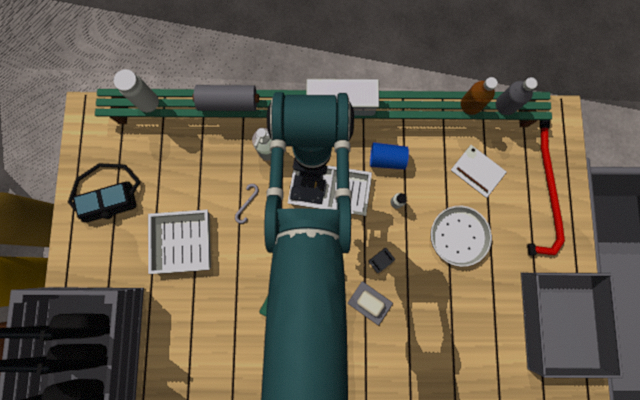

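Weight A's grasp and release readings look right; the arm hides the bay at (312,185), while the cup and pump haven't moved. Next come weight B and the hook.

```bash
python3 - <<'E'
from act import *
pick([.4585,-.1665],127.7,.002,.07,45)
place(div(0,-.043),81.4,.0065,.060)
pick([.6160,.2205],141.3,.0015,.045,30)
if manip.state()["gripper_width"]>.005:
    place([.528,-.387],141.3,.0062,.03)
snap("t2")
c=cams.capture("scene");cv2.imwrite("pics/s2.png",c["image"])
E
```

```text
grip w 0.0442 F 45.0 [0.9 2.2 4.3]
lift w 0.0443 F 45.0 [ 0.5 -0.8 -6. ] t 19.4
down [-1.5 -0.7 -4. ] [ 0.6548 -0.0631  0.0064]
t 25.3
grip w 0.0082 F 30.0 [-0.1  0.   1.1]
lift w 0.0080 F 30.0 [ 0.  -0.1 -2. ] t 31.3
down [-0.3  0.7 -1.5] [ 0.5281 -0.3871  0.006 ]
t 38.4
```

View pics/t2.png

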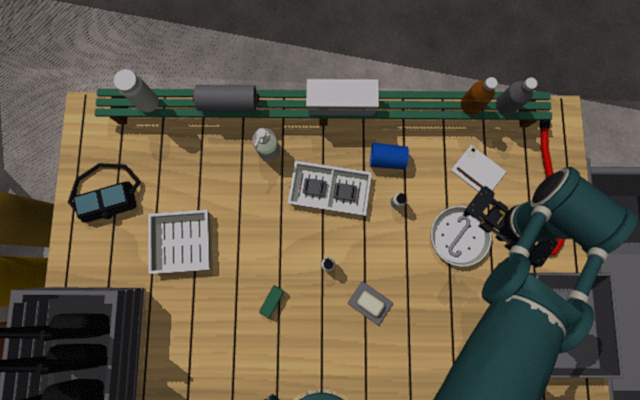

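View pics/s2.png

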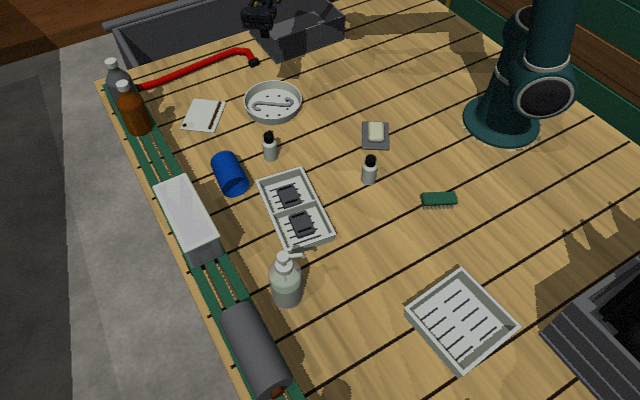

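The weights lie flat in their bays at (316,187) and (347,191), and the hook lies flat in the dish at (460,238). The cup and pump are still in place. Now the bottles.

```bash
python3 - <<'E'
from act import *
for p,x in(([.4470,-.0150],-.035),([.6236,-.2135],.035)):
    pick(p,4.3,.028,.07,15)
    if manip.state()["gripper_width"]<.03: print("missed");break
    place(sq(x,0),4.3,.0325,.062)
over([.45,-.05],0,.3)
snap("t3")
c=cams.capture("scene");cv2.imwrite("pics/s3.png",c["image"]);np.savez("s3.npz",**c)
E
```

```text
grip w 0.0375 F 15.0 [-1.1 -0.2  3.1]
lift w 0.0376 F 15.0 [-0.2 -0.5 -0.5] t 45.8
down [-0.7 -0.1 -1. ] [0.4713 0.3959 0.0322]
t 52.5
grip w 0.0371 F 15.0 [-0.2 -0.3  1.9]
lift w 0.0371 F 15.0 [-0.6 -0.5 -0.9] t 59.2
down [ 0.4  0.7 -0.4] [0.5411 0.4011 0.0322]
t 66.0
```

View pics/s3.png

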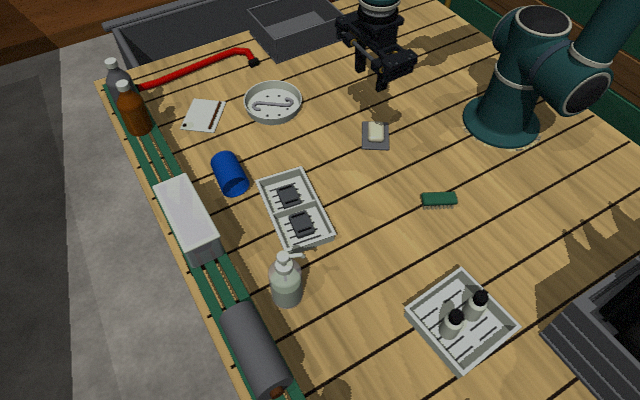

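View pics/t3.png

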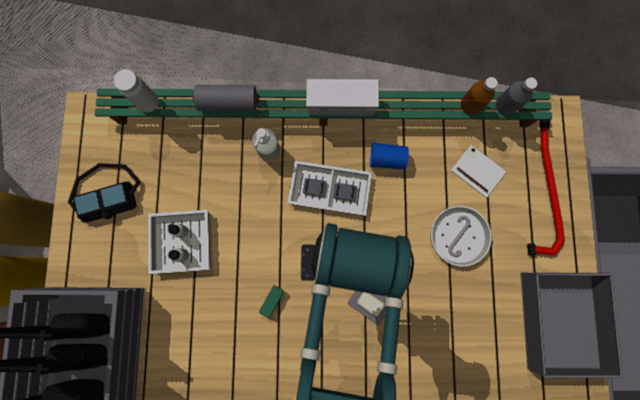

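Both bottles stand upright in the square tray at (174,229) and (174,254) in the top view. The weights, hook, cup and pump are all where they should be, so I'm handing in.

```bash
python3 -c "
from cell import order
print(order.close_job())"
```

```text
the job is handed in; nothing more can be done
None
```

The job is handed in: the final pictures show a weight flat in each bay, both bottles upright in the square tray and the S-hook flat in the dish, with the cup and pump not visibly moved; about 66 s of the 131 s were used, and no verdict came back.

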